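Raise the reference thermometer in a dry-block calibrator

ROBOT

A 7-joint arm with a two-finger parallel gripper is mounted at the origin on a cart in front of the work surface, level with it; the furniture and walls round the work are solid. World frame = base frame: x ahead of the robot, y to its left, z up, the work surface at z = 0. Lengths are in mm, angles in degrees, forces in N, time in s.
With the tool pointing down it reaches from about 350 to 775 mm from the base axis. Payload 3.1 kg.
Tool frame: the origin (TCP) lies on the front face of the gripper's body, between the roots of the fingers; the fingertips stand 73 mm ahead of it and the grasp point (between the pads) lies 54 mm ahead of it (manip.pinch_z is the distance from the TCP to the grasp point, in mm); z points along the fingers, y is the line along which they close (so a half turn about z gives the same grasp; the last joint's range is limited). The gripper opens to 85 mm and grips with 20 to 120 N. Pads are 22 mm wide; open, the fingers measure 114 mm over their backs; the gripper's body (76 mm by 85 mm) begins 54 mm behind the grasp point. The pads swing forward as they close: fully open they stand 13 mm farther back than shut.
Start: joints at [-72.175, 17.813, 0.802, 86.603, -0.252, 75.585, -1.558], TCP at [190.012, 516.15, 303.904] pointing down, gripper open.
Joint ranges: [-154.91, 154.91], [-16.99, 109.72], [-72.82, 74.43], [7.12, 147.25], [-82.49, 262.49], [11.32, 116.49], [-174.64, 174.64]. Speed limits (degrees/s): [159.86, 159.86, 180, 180, 180, 180, 180].

INTERFACE

Orientations are given as a 3x3 rotation matrix whose columns are the frame's x, y, z axes.
In Python, from bench import readout, grab_frame, sign_off, manip gives the robot as it stands.
- The arm moves only by the shell command python3 -m jog 'ROWS' [FORCE]. ROWS is JSON, a list of rows, each a list of 7 numbers: the shift along the tool's x, y, z in mm, then the turn, a rotation vector about the tool's x, y, z in rad, then the closure, from 0 (fully open) to 1 (shut). In form: [[x, y, z, ax, ay, az, grip], ...]. A call has 1 to 10 rows; each row is the pose to reach, as a shift and turn from the pose commanded when the call began, along the tool's axes at that moment; what a row does not reach only later rows make up. A row lasts 1/12 s, in which the tool goes at most 41.7 mm and 7.16 degrees, less where a joint would pass 70% of its speed; a pose out of reach is approached as far as the arm can. A call with a gripper value outside its range is refused whole. The fingers move at their own pace and stop on an object; FORCE is the grip in N (left out, the last holds). Time passes only in rows, so rows that repeat a pose let the fingers close. It gives the time, the measured TCP pose, the force, the opening and the grip force at its end, in the units of the state.
- readout.state(): the state, without advancing time (a new reading comes with each control period).
- grab_frame(name): name is "side" or "top"; returns a dict with "image" (384x512x3 uint8, blue, green, red), "depth" (384x512 float32, mm along the optical axis (not along the pixel's ray), 0 where there is no reading), "intrinsics" (3x3 intrinsics, pixels), "T" (4x4, takes a point from camera to world coordinates). Camera axes: x right, y up, looking along -z (the intrinsics and any distortion apply to the point x, -y, -z); pixel columns grow to the right and rows downward; lengths in mm; the calibration is good to about 2 mm. A picture is of the moment at which its call begins.
- sign_off(): hands the job in; it is judged then, once.
The state is a dict: "clock": time; "joints": joint angles; "qvel": joint speeds; "joint_torque": joint torques, N m; "eef_pos": TCP position; "orientation": TCP orientation; "force": force on the tool from outside, world axes, zero at the start; "torque": the same for the moment, N m; "gripper_width": finger opening in mm; "grip_force": force on a finger pad.
Only numpy, scipy, OpenCV 4.12 (cv2) and the standard library are available. Lean on these libraries where they do the work, as an engineer would, in place of code of your own. Each camera call takes 0.05 s, during which the arm holds its last target. There are 200 camera calls.

TASK

For the depth check of the two-well temperature calibrator, swing the cam lever of the reference thermometer (the one with the slim upright cylindrical handle) outward, all the way open, then draw that thermometer straight up its snug well by 40 mm, so that the middle one of its three engraved rings is level with the top of the gland, without forcing it sideways. Finish still gripping it there, upright and still, with the lever left open. Leave the other sensor (squat domed head) fully home with its lever closed, and do not disturb the things lying around.

Things in the scene. Friction and masses are not known exactly. Their poses are not given: they have to be found in the camera images.
- calibrator: two-well calibrator fixed to the desk: white case 200 mm deep (x), 196 mm wide (y), deck at z = 142 mm. Origin: centre of its underside; x points from its front panel to its back, y to its left, z up. On the deck, 90 mm apart along y, two square steel glands (44 mm, tops 150 mm above the desk), each with a round upright 13 mm well. One thermometer stands in each; which is where varies.
- left_well (a point): centre of the mouth of the left well (+y side of the calibrator), on the flat top of its gland; axes as the calibrator's
- right_well (a point): centre of the mouth of the right well (-y side of the calibrator), on the flat top of its gland; axes as the calibrator's
- left_lever (a joint): cam lever of the left well (rad); turns level about an upright pivot 30 mm outside the well's axis (calibrator y = +75 mm). 0 closed: arm points to the front (-x), its disc lies over the flange and blocks it (starts 0 to 0.2). Grows swinging outward, clockwise from above; 1.57: arm points to +y; stop at 1.75. Thermometer clear from about 1.25. Friction about 2 N at the grip; stays where left.
- right_lever (a joint): cam lever of the right well, mirrored: pivot at calibrator y = -75 mm; 0 closed (arm to the front, disc over the flange), grows swinging outward to -y, counter-clockwise from above; 1.57: arm points to -y; stop at 1.75. Otherwise like the left lever.
- left_lever_grip (a point): on the axis of the upright round black grip at the end of the left lever, 60 mm from the pivot, 194 mm above the desk. The grip is 18 mm across and reaches from 171 to 213 mm above the desk; the flat steel arm under it is 12 mm wide, top 172 mm above the desk (hub on the pivot: 175 mm).
- right_lever_grip (a point): the same point of the right lever's grip (same sizes)
- reference_flange (a point): reference thermometer (0.22 kg), centre of the underside of its flange, z up along the stem; at the well's mouth when fully home. Flange 24 mm across, 5 mm thick. Below it the steel stem, 12 mm across, 117 mm long, with engraved dark rings 20, 40 and 60 mm under the flange.
- reference_handle (a point): where to grip the reference thermometer: on its axis, 55 mm above the flange's underside, about half-way up its black cylindrical handle, which is 26 mm across and reaches from 22 to 84 mm above the flange's underside (small display on its front side)
- sensor_flange (a point): the other sensor (0.25 kg, not to be moved), centre of the underside of its flange: same stem and flange, no rings; squat domed aluminium head 37 mm across, from 28 to 66 mm above this point, with a side entry reaching 33 mm to the calibrator's back
- logbook: closed black notebook, 210 x 153 x 16 mm, lying flat; a bystander, not to be disturbed
- pen: ball pen, 145 mm, on the notebook; a bystander, not to be disturbed
- timer: square bench timer, 77 x 78 x 22 mm; a bystander, not to be disturbed
- hex_key: bent hex key, 83 x 67 x 8 mm, lying flat; a bystander, not to be disturbed
- screwdriver: small screwdriver, 125 mm long, 25 mm high, lying flat; a bystander, not to be disturbed
- tin: small round aluminium tin, 43 mm across, 22 mm high; a bystander, not to be disturbed
Things that resemble listed ones, but are neither listed nor needed, are in the scene too. There is more than one size of the part that bears reference_flange; the job needs the larger.

How it is judged:
By the outcome, as a careful person would: the job done as asked, in the order asked, and still so for the second after the job is handed in, while the arm keeps its last pose, push and grip.
It also fails if it takes over 51 s, if anything falls off the work surface, if the arm or the gripper's body presses on something with over 40 N, if the wrist force passes 120 N, or if a joint passes its speed limit or range.

## Working session

There is one attempt and no reset: what is moved stays moved. The work goes in short steps, Python scripts to look and compute and a shell command to move; the robot and the scene stay as the last step left them, time stands still between calls to the robot, and variables do not carry over. Pictures are saved under pics/ and viewed, at most 10 in all, crops included, and the job is handed in when it is done.

```bash
mkdir -p pics; ls
cat > h.py <<'E'
import numpy as np,cv2
from bench import readout, grab_frame, sign_off, manip
def save(n,f):
    d=grab_frame(n); cv2.imwrite(f'pics/{f}.png',d['image']); np.savez(f'{f}.npz',**d); return d
def world(d,u,v,z=None):
    K=d['intrinsics'];T=d['T']
    r=np.array([(u-K[0,2])/K[0,0],-(v-K[1,2])/K[1,1],-1.0])
    if z is None:
        p=r*d['depth'][int(v),int(u)]; return T[:3,:3]@p+T[:3,3]
    R=T[:3,:3]@r; s=(z-T[2,3])/R[2]; return T[:3,3]+s*R
E
python3 - <<'E'
from h import *
for n in('side','top'):
    d=save(n,n+'0'); print(n,d['T'].round(2).tolist(),d['intrinsics'].tolist(),[k for k in d])
s=readout.state();print(s)
E
```

```text
pics
side [[1.0, -0.0, -0.02, 570.46], [-0.02, 0.44, -0.9, -862.83], [0.01, 0.9, 0.44, 593.1], [0.0, 0.0, 0.0, 1.0]] [[414.55627021783295, 0.0, 254.31472546128668], [0.0, 414.55627021783295, 193.98974692938546], [0.0, 0.0, 1.0]] ['image', 'depth', 'intrinsics', 'T']
top [[-0.01, 0.98, -0.22, 339.15], [-1.0, -0.01, 0.01, 44.45], [0.01, 0.22, 0.98, 1274.59], [0.0, 0.0, 0.0, 1.0]] [[385.95474083947727, 0.0, 247.58470952971095], [0.0, 385.95474083947727, 188.08248289777356], [0.0, 0.0, 1.0]] ['image', 'depth', 'intrinsics', 'T']
{'clock': 0.1, 'joints': array([-72.17557541,  17.85638079,   0.80000138,  86.682788  ,
        -0.25448921,  75.58477773,  -1.5576287 ]), 'qvel': array([ 0.09726587,  0.07389322,  0.02411018, -0.22301416,  0.05029017,
        0.02988521,  0.11569678]), 'joint_torque': array([ 8.83001467e-04, -3.80858302e+01,  1.46995028e-01, -2.31240374e+01,
        1.24772076e-02,  8.21961556e-03, -2.88976003e-05]), 'eef_pos': array([189.81917235, 515.67091501, 302.92428756]), 'orientation': array([[-9.38448427e-01,  3.45418675e-01, -6.99159872e-04],
       [ 3.45419381e-01,  9.38446265e-01, -2.01465550e-03],
       [-3.97756646e-05, -2.13215366e-03, -9.99997726e-01]]), 'force': array([-0.38334478, -0.22764536,  0.79706006]), 'torque': array([-0.0228408 , -0.00755101, -0.01923347]), 'grip_force': 0.0, 'gripper_width': 85.86047753736887}
```

View pics/top0.png

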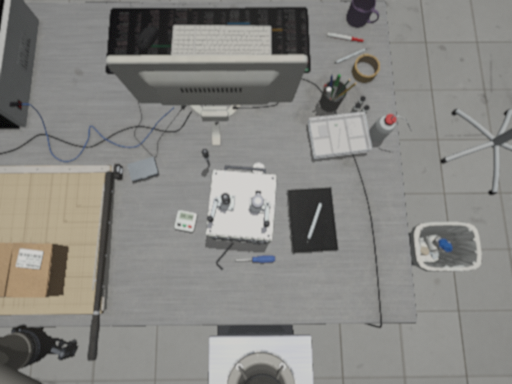

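View pics/side0.png

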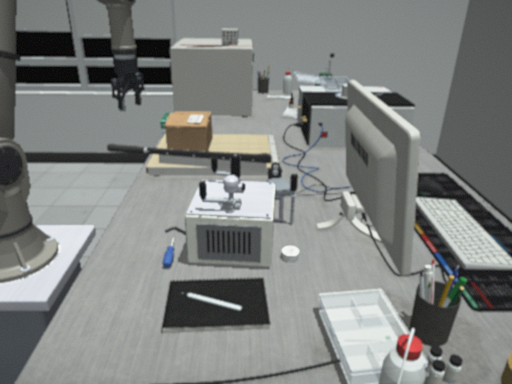

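Run:
```python
from h import *
a=cv2.imread('pics/top0.png')[140:275,165:300]; b=cv2.imread('pics/side0.png')[140:275,160:310]
a=cv2.resize(a,(390,540),interpolation=3) if 0 else cv2.resize(a,None,fx=2.9,fy=2.9,interpolation=2)
b=cv2.resize(b,None,fx=2.65,fy=2.9,interpolation=2)
cv2.imwrite('pics/crop0.png',np.hstack([a,b]))
d=dict(np.load('top0.npz'))
m=(d['image'].min(2)>200).astype(np.uint8); m[:165]=0;m[245:]=0;m[:,:200]=0;m[:,285:]=0
c=max(cv2.findContours(m,0,1)[0],key=cv2.contourArea);print(cv2.minAreaRect(c))
for p in cv2.boxPoints(cv2.minAreaRect(c)):print(p,world(d,*p,142).round(1))
```

```text
((241.46444702148438, 203.49746704101562), (62.839900970458984, 63.48112106323242), 4.085616588592529)
[207.86293 232.9188 ] [458.2 151.7 142. ]
[212.38576 169.599  ] [650.2 140.7 142. ]
[275.06598 174.07614] [634.9 -49.4 142. ]
[270.54315 237.39594] [443.7 -31.6 142. ]
```

View pics/crop0.png

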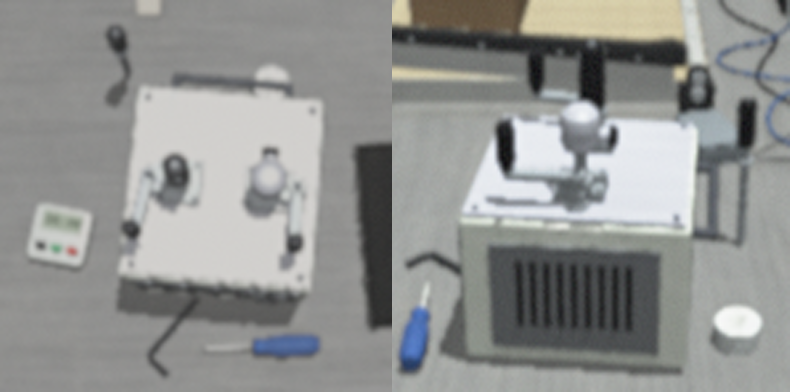

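Run:
```python
from h import *
d=dict(np.load('top0.npz'))
D=d['depth'];K=d['intrinsics'];T=d['T']
v,u=np.mgrid[0:384,0:512]
P=np.stack([(u-K[0,2])/K[0,0]*D,-(v-K[1,2])/K[1,1]*D,-D],-1)@T[:3,:3].T+T[:3,3]
R=(u>195)&(u<290)&(v>165)&(v<245)&(D>0)
H=P[...,2]
for nm,lo,hi in(('all>180',180,260),):
    m=(R&(H>lo)&(H<hi)).astype(np.uint8)
    n,l,s,c=cv2.connectedComponentsWithStats(m)
    for i in range(1,n):
        k=l==i; print(s[i],c[i].round(1),P[k].min(0).round(),P[k].max(0).round(),np.median(P[k],0).round(1))
dk=R&(H>135)&(H<150); print(np.median(H[dk]),P[dk][:,:2].min(0),P[dk][:,:2].max(0))
print('handle top',world(d,225.7,196,234),'grip top',world(d,210.2,218.6,213),'dome',world(d,257,198,212),'rgrip',world(d,266.6,223.5,213))
d=dict(np.load('side0.npz'))
# side crops: handle bottom/top, grip
f=lambda x,y:(x/2.65+160,y/2.9+140)
for nm,x,y,z in(('handle top',592,-1,0),):pass
for nm,x,y,z in(('handletop',592-392,42,234),('lgrip top',536-392,56,213),('otherblk',747-392,102,213),('rgrip',505-392,124,213),('dome',580-392,102,216)):
    print(nm,f(x,y),world(d,*f(x,y),z).round(1),world(d,*f(x,y)).round(1))
```

```text
[251 191  13  18 164] [257.2 200.3] [521.  -8. 188.] [572.  26. 220.] [538.9   8.5 213.3]
[221 193  10  12  96] [225.3 198.5] [533.  85. 185.] [558. 109. 241.] [543.5  97.2 234. ]
[215 199   1   1   1] [215. 199.] [551. 129. 183.] [551. 129. 183.] [551.2 128.7 183.1]
[215 201   1   1   1] [215. 201.] [546. 129. 181.] [546. 129. 181.] [545.7 128.8 181.2]
[266 204   1   1   1] [266. 204.] [536. -18. 181.] [536. -18. 181.] [535.9 -17.9 181.4]
[207 216   7   7  39] [209.8 219. ] [483. 133. 184.] [498. 148. 218.] [489.2 139.6 212.7]
[263 221   7   7  38] [266.2 223.9] [467. -23. 185.] [483.  -8. 218.] [474.5 -15.1 212.5]
143.81919171949676 [436.3235517  -52.59376435] [650.13085075 157.74394056]
handle top [549.54651182  95.45605079 234.        ] grip top [490.29187439 139.11103015 213.        ] dome [547.66280616   8.73768234 212.        ] rgrip [475.51347096 -16.77350198 213.        ]
handletop (235.47169811320754, 154.48275862068965) [548.1  98.1 234. ] [548.3  91.6 236.4]
lgrip top (214.33962264150944, 159.31034482758622) [494.2 118.9 213. ] [493.1 133.5 207.3]
otherblk (293.9622641509434, 175.17241379310346) [685.3  19.7 213. ] [703.1 157.  153.9]
rgrip (202.64150943396226, 182.75862068965517) [477.9 -24.7 213. ] [477.5 -21.1 211.4]
dome (230.9433962264151, 175.17241379310346) [539.4  11.3 216. ] [539.3  13.6 215. ]
```

```bash
python3 - <<'E'
from h import *
d=dict(np.load('top0.npz'))
for u,v in((107,180),(103,230),(98,290),(95,320),(94,350),(35,255)):print(u,v,world(d,u,v).round())
D=d['depth'];K=d['intrinsics'];T=d['T']
v,u=np.mgrid[0:384,0:512]
P=np.stack([(u-K[0,2])/K[0,0]*D,-(v-K[1,2])/K[1,1]*D,-D],-1)@T[:3,:3].T+T[:3,3]
m=(D>0)&(P[...,0]>150)&(P[...,0]<620)&(P[...,1]>60)&(P[...,1]<470)
print(P[m][:,2].max())
E
python3 -m jog '[[0,0,0,0,0,0.1,0.5],[-40,-24,0,0,0,0.2,0.5],[-80,-48,0,0,0,0.3,0.5],[-120,-73,0,0,0,0.4,0.5],[-155,-94,0,0,0,0.5,0.5],[-190,-115,0,0,0,0.61,0.5],[-225,-136,0,0,0,0.61,0.5],[-260,-157,0,0,0,0.61,0.5]]' 20
```

```text
107 180 [630. 472. 103.]
103 230 [473. 472. 105.]
98 290 [298. 470. 115.]
95 320 [216. 469. 123.]
94 350 [137. 464. 128.]
35 255 [397. 633. 172.]
651.4899531581797
clock: 0.77
eef_pos: [372.8, 286.4, 303.6]
orientation: [[-0.571, 0.821, -0.0], [0.821, 0.571, -0.0], [0.0, -0.0, -1.0]]
force: [0.4, -0.6, -0.3]
gripper_width: 42.5
grip_force: 0.0
```

```bash
python3 -m jog '[[-38,2,0,0,0,0,0.5],[-76,4,0,0,0,0,0.5],[-114,7,0,0,0,0,0.5],[-150,9,0,0,0,0,0.5],[-177,11,0,0,0,0,0.5],[-177,11,0,0,0,0,0.5],[-177,11,0,0,0,0,0.5]]'
python3 - <<'E'
from h import *
a=save('top','top1')['image'][150:260,180:300];b=save('side','side1')['image'][100:250,150:310]
cv2.imwrite('pics/c1.png',np.hstack([cv2.resize(a,(400,400),interpolation=2),cv2.resize(b,(400,400),interpolation=2)]))
print(readout.state()['eef_pos'])
E
```

```text
clock: 1.35
eef_pos: [482.9, 147.3, 303.4]
orientation: [[-0.567, 0.824, -0.001], [0.824, 0.567, -0.001], [-0.0, -0.001, -1.0]]
force: [-0.5, 0.7, 0.6]
gripper_width: 42.4
grip_force: 0.0
[481.57795945 150.54589611 303.3971011 ]
```

View pics/c1.png

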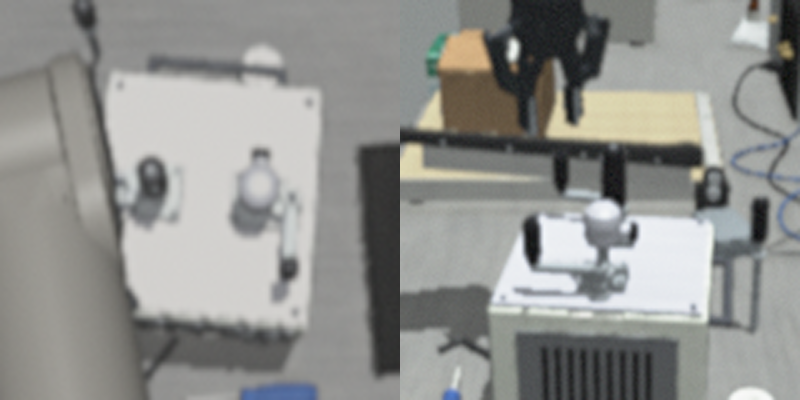

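```bash
python3 -m jog '[[-14,1,0,0,0,0,0.5],[-14,1,0,0,0,0,0.5],[-14,1,15,0,0,0,0.5],[-14,1,30,0,0,0,0.5],[-14,1,45,0,0,0,0.5],[-14,1,52,0,0,0,0.5],[-14,1,52,0,0,0,0.5],[-14,1,52,0,0,0,0.5]]'
python3 - <<'E'
from h import *
b=save('side','side2')['image'][120:220,180:280]
cv2.imwrite('pics/c2.png',cv2.resize(b,(500,500),interpolation=2))
E
```

```text
clock: 2.12
eef_pos: [490.7, 139.4, 252.0]
orientation: [[-0.573, 0.82, -0.001], [0.82, 0.573, 0.0], [0.0, -0.0, -1.0]]
force: [0.6, 0.0, 0.4]
gripper_width: 42.9
grip_force: 0.0
```

View pics/c2.png

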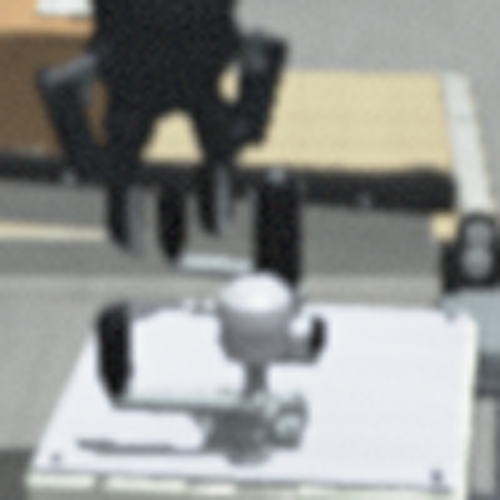

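The lever grip at (172,215) stands between the two fingers (125 and 215). Closing.

```bash
python3 -m jog '[[0,0,0,0,0,0,0.9],[0,0,0,0,0,0,0.9],[0,0,0,0,0,0,0.9],[0,0,0,0,0,0,0.9],[0,0,0,0,0,0,0.9],[0,0,0,0,0,0,0.9],[0,0,0,0,0,0,0.9]]' 25
```

```text
clock: 2.75
eef_pos: [492.2, 138.7, 253.0]
orientation: [[-0.571, 0.821, 0.003], [0.821, 0.571, 0.001], [-0.001, 0.003, -1.0]]
force: [2.4, 1.2, 4.7]
gripper_width: 17.0
grip_force: 25.0
```

```bash
python3 -m jog '[[6,7,0,0,0,0,0.9],[11,16,0,0,0,0,0.9],[14,23,0,0,0,0,0.9],[15.6,31,0,0,0,0,0.9],[16.4,39,0,0,0,0,0.9],[16.4,46.6,0,0,0,0,0.9],[16.4,46.6,0,0,0,0,0.9]]'
python3 - <<'E'
from h import *
a=readout.state()['eef_pos'];print(a,np.degrees(np.arctan2(a[1]-126.8,550.8-a[0])),np.hypot(a[1]-126.8,550.8-a[0]))
E
```

```text
clock: 3.33
eef_pos: [517.8, 180.4, 252.1]
orientation: [[-0.572, 0.82, -0.007], [0.82, 0.572, 0.001], [0.005, -0.005, -1.0]]
force: [-6.6, 2.5, 8.3]
gripper_width: 16.9
grip_force: 28.0
[517.75205728 180.40201564 252.14442109] 58.34438635508268 62.97096631167371
```

```bash
python3 -m jog '[[-2,8,0,0,0,0,0.9],[-5,15,0,0,0,0,0.9],[-8,21,0,0,0,0,0.9],[-12,28,0,0,0,0,0.9],[-15,32,0,0,0,0,0.9],[-19,36,0,0,0,0,0.9],[-22,39,0,0,0,0,0.9],[-23.5,40.5,0,0,0,0,0.9],[-23.5,40.5,0,0,0,0,0.9]]'
python3 - <<'E'
from h import *
a=readout.state()['eef_pos'];print(a,np.degrees(np.arctan2(a[1]-126.8,550.8-a[0])),np.hypot(a[1]-126.8,550.8-a[0]))
E
```

```text
clock: 4.08
eef_pos: [564.5, 183.9, 251.7]
orientation: [[-0.572, 0.82, -0.006], [0.82, 0.572, 0.002], [0.005, -0.004, -1.0]]
force: [-3.7, 1.6, 6.2]
gripper_width: 17.1
grip_force: 25.9
[564.4889078  183.87019587 251.73744518] 103.48819655440364 58.68895512510431
```

```bash
python3 -m jog '[[-2,1.7,0,0,0,0,0.9],[-4,3.4,0,0,0,0,0.9],[-4,3.4,0,0,0,0,0.9],[-4,3.4,0,0,0,0,0.9]]'
```

```text
clock: 4.42
eef_pos: [568.6, 182.7, 251.7]
orientation: [[-0.572, 0.82, -0.008], [0.82, 0.572, 0.002], [0.006, -0.006, -1.0]]
force: [-6.4, 1.4, 7.4]
gripper_width: 17.0
grip_force: 26.4
```

```bash
python3 -m jog '[[-4,3.4,0,0,0,0,0.5],[-4,3.4,0,0,0,0,0.5],[-4,3.4,0,0,0,0,0.5],[-4,3.4,-20,0,0,0,0.5],[-4,3.4,-45,0,0,0,0.5],[-4,3.4,-70,0,0,0,0.5],[-4,3.4,-70,0,0,0,0.5]]'
python3 -m jog '[[-8,-8,0,0,0,-0.11,0.4],[-16,-17,0,0,0,-0.22,0.4],[-24,-26,0,0,0,-0.33,0.4],[-32,-35,0,0,0,-0.44,0.4],[-40,-44,0,0,0,-0.55,0.4],[-48,-53,0,0,0,-0.66,0.4],[-56,-62,0,0,0,-0.77,0.4],[-56,-67,0,0,0,-0.88,0.4],[-56,-67,0,0,0,-0.88,0.4],[-56,-67,0,0,0,-0.88,0.4]]'
python3 - <<'E'
from h import *
print(readout.state()['eef_pos'])
a=save('side','side3')['image'][90:230,180:300];b=save('top','top3')['image'][150:260,180:300]
cv2.imwrite('pics/c3.png',np.hstack([cv2.resize(a,(480,560),interpolation=2),cv2.resize(b,(300,560),interpolation=2)]))
E
```

```text
clock: 5.0
eef_pos: [578.9, 179.7, 327.0]
orientation: [[-0.571, 0.821, 0.009], [0.821, 0.571, 0.002], [-0.003, 0.009, -1.0]]
force: [-0.0, 0.4, 0.5]
gripper_width: 42.5
grip_force: 0.0
clock: 5.83
eef_pos: [553.6, 95.3, 321.4]
orientation: [[-0.996, 0.086, -0.001], [0.086, 0.996, 0.0], [0.001, 0.0, -1.0]]
force: [0.7, -0.5, 0.3]
gripper_width: 50.7
grip_force: 0.0
[553.62532132  95.29956705 321.3762281 ]
```

View pics/c3.png

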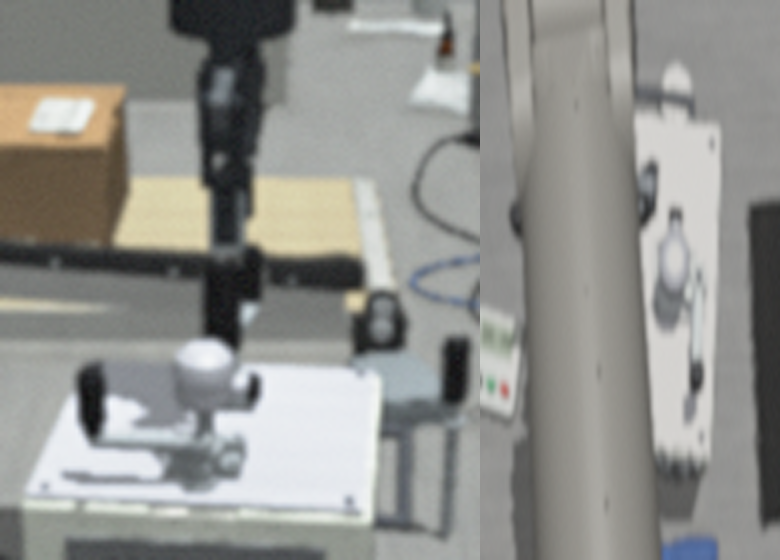

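```bash
python3 -m jog '[[5,1.3,0,0,0,0,0.4],[5,1.3,0,0,0,0,0.4],[5,1.3,20,0,0,0,0.4],[5,1.3,40,0,0,0,0.4],[5,1.3,55,0,0,0,0.4],[5,1.3,62,0,0,0,0.4],[5,1.3,62,0,0,0,0.4],[5,1.3,62,0,0,0,0.4]]'
python3 - <<'E'
from h import *
print(readout.state()['eef_pos'])
a=save('side','side4')['image'][110:220,190:290]
cv2.imwrite('pics/c4.png',cv2.resize(a,(540,594),interpolation=2))
E
```

```text
clock: 6.6
eef_pos: [549.1, 97.5, 260.2]
orientation: [[-0.997, 0.082, 0.0], [0.082, 0.997, 0.0], [-0.0, 0.0, -1.0]]
force: [0.7, -0.3, 0.4]
gripper_width: 51.4
grip_force: 0.0
[549.12178472  97.50664538 260.17918692]
```

View pics/c4.png

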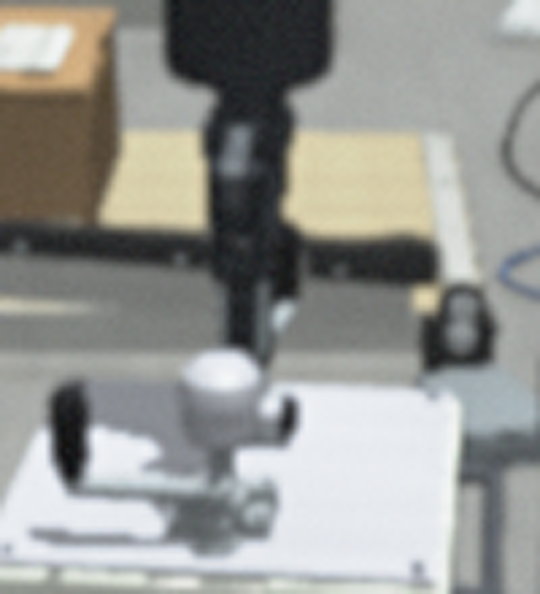

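The finger (240,310) lines up with the handle, and the open lever's grip sits behind at (290,260). Closing gently.

```bash
python3 -m jog '[[0,0,0,0,0,0,0.85],[0,0,0,0,0,0,0.85],[0,0,0,0,0,0,0.85],[0,0,0,0,0,0,0.85],[0,0,0,0,0,0,0.85],[0,0,0,0,0,0,0.85]]' 25; python3 -c "
from h import *
s=readout.state();print(s['force'],s['torque'],s['eef_pos'])"
```

```text
clock: 7.15
eef_pos: [549.6, 97.5, 261.1]
orientation: [[-0.997, 0.082, 0.002], [0.082, 0.997, 0.001], [-0.002, 0.001, -1.0]]
force: [-1.0, -0.0, 5.6]
gripper_width: 25.2
grip_force: 25.0
[-1.02317274e+00 -4.79652047e-03  5.60239550e+00] [ 0.11139449  0.0850253  -0.04857571] [549.63654031  97.5072629  261.13283745]
```

```bash
python3 -m jog '[[0,0,0,0,0,0,0.85],[0,0,0,0,0,0,0.85],[0,0,-2,0,0,0,0.85],[0,0,-4,0,0,0,0.85],[0,0,-6,0,0,0,0.85],[0,0,-8,0,0,0,0.85],[0,0,-10,0,0,0,0.85],[0,0,-10,0,0,0,0.85],[0,0,-10,0,0,0,0.85]]' 50; python3 -c "
from h import *
s=readout.state();print(s['force'],s['torque'],s['eef_pos'])"
```

```text
clock: 7.9
eef_pos: [549.1, 97.3, 270.1]
orientation: [[-0.997, 0.083, 0.0], [0.083, 0.997, 0.0], [-0.0, 0.0, -1.0]]
force: [2.2, 1.3, -3.2]
gripper_width: 24.7
grip_force: 49.2
[ 2.19752593  1.27855805 -3.2098865 ] [ 0.31959251 -0.5685812  -0.04523072] [549.11017272  97.33383958 270.1015544 ]
```

```bash
python3 -m jog '[[0,0,-4,0,0,0,0.85],[0,0,-8,0,0,0,0.85],[0,0,-12,0,0,0,0.85],[0,0,-16,0,0,0,0.85],[0,0,-20,0,0,0,0.85],[0,0,-24,0,0,0,0.85],[0,0,-28,0,0,0,0.85],[0,0,-31,0,0,0,0.85],[0,0,-31,0,0,0,0.85],[0,0,-31,0,0,0,0.85]]'
python3 - <<'E'
from h import *
d=save('side','side5');s=readout.state();print(s['force'],s['torque'],s['eef_pos'])
a=d['image'][130:190,205:265]
cv2.imwrite('pics/c5.png',cv2.resize(a,(600,600),interpolation=2))
E
```

```text
clock: 8.73
eef_pos: [549.0, 97.2, 301.5]
orientation: [[-0.997, 0.083, 0.001], [0.083, 0.997, 0.0], [-0.001, 0.0, -1.0]]
force: [2.5, 0.8, -0.4]
gripper_width: 24.4
grip_force: 49.6
[ 1.64260252  1.67847089 -1.67464855] [ 3.95549091e-01 -5.01291354e-01  4.02360427e-04] [549.05166556  97.16047697 301.3277553 ]
```

View pics/c5.png

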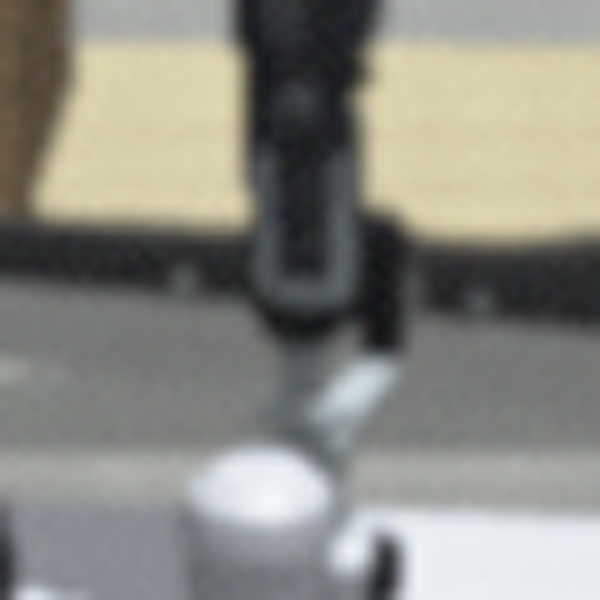

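```bash
python3 -m jog '[[0,0,0,0,0,0,0.85],[0,0,0,0,0,0,0.85],[0,0,0,0,0,0,0.85],[0,0,0,0,0,0,0.85]]'
python3 - <<'E'
from h import *
d=dict(np.load('side5.npz'));T=d['T'];K=d['intrinsics']
for nm,P in(('handle bottom',(548,84,212)),('handle bottom+3',(548,84,215)),('flange top front',(548,85,195)),('flange bottom front',(548,85,190)),('lever grip top',(567,185,213)),('well',(548,97,150))):
    p=T[:3,:3].T@(np.array(P)-T[:3,3]); print(nm,K[0,2]-K[0,0]*p[0]/p[2],K[1,2]+K[1,1]*p[1]/p[2])
g=d['image'].mean(2);print(g[156:176,233:238].mean(1).round())
s=readout.state();print(s['eef_pos'],s['qvel'].round(2))
E
```

```text
clock: 9.12
eef_pos: [549.0, 97.2, 300.9]
orientation: [[-0.997, 0.083, 0.0], [0.083, 0.997, 0.0], [-0.0, 0.0, -1.0]]
force: [1.3, 0.1, -1.9]
gripper_width: 24.6
grip_force: 49.6
handle bottom 235.364791199486 164.9416465849764
handle bottom+3 235.35635178722453 163.8033106781479
flange top front 235.42063693983332 171.1803463283532
flange bottom front 235.4344220907143 173.04248399409596
lever grip top 243.26758244165387 150.4880570947418
well 235.63954244982585 185.6646223044911
[ 44.  60.  80.  86.  65.  40.  26.  40.  66.  88.  98. 102. 104. 117.
 128. 129. 114. 103. 114. 146.]
[549.0113459   97.23163126 300.915658  ] [-0.06  0.05  0.08 -0.04  0.11 -0.09 -0.01]
```

```bash
python3 -c "
from bench import sign_off
print(sign_off())"
```

```text
the job is handed in; nothing more can be done
None
```

I swung the left lever, on the reference thermometer's well, open to its stop, then drew the thermometer straight up about 40 mm (39.8 mm by the arm's own reading; the ring itself wasn't visible to check) and handed in at 9.1 s, still gripping it upright and still; the other sensor, its lever and the things lying around were not touched.

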